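# Pass a kit caddy through the sprung gate of the roller lane

### The job

Pull the red knob of the roller lane's sprung gate back and park it in its holding notch so that the gate stays open by itself, then roll the plywood kit caddy along the rollers, through the gate, right up to the blue end stop. Lift it off and set it down gently, upright, in the middle of the green cutting mat and lined up with the mat's long side; last of all free the knob from its notch so that the gate is fully closed again. Leave the gear model, the bottle, the mug and the blue caddy where they stand.

Things in the scene. Friction and masses are not known exactly. Their poses are not given: they have to be found in the camera images.
- lane: Roller lane fixed to the table, 524 mm long (its y), 106 mm wide (its x), turned up to 0.12 rad. Origin on the table under its centre, x away from the robot, y to the robot's left. 14 free aluminium rollers, tops 45 mm above the table; plywood side rails 86 mm apart, tops at 54 mm. The caddy travels towards -y.
- end_stop (a point): Middle of the face of the lane's blue end stop, at y = -250 mm in the lane's frame, 70 mm above the table; the stop's top is at 95 mm.
- blade_tip (a point): Tip of the yellow gate blade (16 mm thick, 56 to 80 mm above the table), on the side of the robot; closed, it crosses the lane at y = 0 and its tip is at x = -5 mm in the lane's frame; parked, it clears the caddy.
- gate_housing (a point): Centre of the gate housing's aluminium top, 52 mm above the table, 102 mm (lane x) by 90 mm (lane y), on the lane's robot side. A J-shaped slot in it guides the knob's pin: 57 mm straight towards the lane's -x, and at that far end a branch towards +y, the holding notch, behind a 3 mm lip and beside a green patch.
- knob (a point): Centre of the red knob of the gate, an upright cylinder of diameter 30 mm, 44 mm tall, centre 92 mm above the table. Closed, it is at x = -100, y = 0 mm in the lane's frame; a spring draws it back there (3.6 N closed, 10.5 N fully pulled). To park it: pull 48 to 56 mm to the lane's -x, then move 24 mm to +y, then let it come forward about 10 mm to rest behind the lip.
- notch_seat (a point): Where the knob's axis rests when parked in the notch (52 mm above the table, at x = -142, y = 17 to 24 mm in the lane's frame). To free the knob pull it 6 mm or more to the lane's -x, over the lip, move it 24 mm to -y and let it return.
- gate (a joint): Travel of gate and knob away from the lane, m: 0 closed, 0.057 fully pulled, 0.042 when parked in the notch. Sprung towards 0.
- latch (a joint): Sideways travel of the knob towards the lane's +y, m: 0 in the straight slot, 0.024 at the end of the notch (it can move only when the gate is pulled at least 0.045). Not sprung.
- caddy_mid (a point): Centre of the plywood caddy with orange contents, half-way up its 105 mm. 125 mm long (y), 76 wide (x), 0.3 to 0.6 kg; open body 50 mm tall, carrying bar along y over its middle: 16 x 16 mm, 109 mm long between end boards, bar centre 42.5 mm above this point, free underneath. It starts on the rollers, +y of the gate. At the end stop this point is at y = -187 mm in the lane's frame.
- caddy: The same plywood caddy; origin at the centre of its underside.
- cutting_mat: Green cutting mat with a white grid, fixed flat on the table on the robot's side of the lane, left or right of the gate: 130 mm (its x) by 190 mm (its y), 3 mm thick. Origin at the centre of its underside. A cork board of the same size lies on the other side of the gate.
- gear_model_mid (a point): Bystander, leave alone: small plywood gear model (60 x 90 x 54 mm) standing on the cork board. Point at its centre.
- glue_bottle_mid (a point): Bystander, leave alone: white bottle with orange cap, diameter 56, 150 mm tall. Point at its centre.
- mug_mid (a point): Bystander, leave alone: blue mug, diameter 76, 90 mm tall. Point at its centre.
- spare_caddy_mid (a point): Bystander, leave alone: blue-painted caddy of the same size as the wooden one, with blue contents, standing on the table; not the one to move. Point at its centre.

How it is judged:
On the way, in this order (a step that is already met when the one before it is completed fails the run):
1. the gate stays open by itself, its knob let go in the notch (value of joint gate above 0.037 m and value of joint latch above 0.013 m and contact force between gate and the fingers below 0.3 N), for 0.3 s.
2. the caddy rolls through the open gate, on the rollers (z of caddy_mid in the frame of lane between 0.085 and 0.107 m and x of caddy_mid in the frame of lane between -0.015 and 0.015 m and y of caddy_mid in the frame of lane between -0.07 and 0.04 m), for 0.05 s.
3. the caddy stands on the rollers against the end stop (z of caddy_mid in the frame of lane between 0.085 and 0.107 m and x of caddy_mid in the frame of lane between -0.015 and 0.015 m and y of caddy_mid in the frame of lane below -0.181 m), for 0.2 s.
4. the caddy stands released on the green mat (horizontal distance between caddy_mid and cutting_mat below 0.035 m and angle between the y axis of caddy_mid and the y axis of cutting_mat, either way round below 0.25 rad and angle between caddy_mid's own z axis and vertical below 0.1 rad and height (world z) of caddy_mid below 0.062 m and linear speed of caddy below 0.03 m/s and contact force between caddy and the fingers below 0.3 N), for 0.3 s.
5. the gate is fully closed again (value of joint gate below 0.004 m and value of joint latch below 0.006 m), for 0.2 s.
At the end, for the whole second after the job is handed in: The plywood caddy stands at rest and upright (within 0.1 rad) on the green mat, its centre within 35 mm of the mat's centre and its long side within 0.25 rad of the mat's; the gate is back within 4 mm of closed, its knob in the straight slot (all of step 5 and horizontal distance between caddy_mid and cutting_mat below 0.035 m and angle between the y axis of caddy_mid and the y axis of cutting_mat, either way round below 0.25 rad and angle between caddy_mid's own z axis and vertical below 0.1 rad and height (world z) of caddy_mid below 0.062 m and linear speed of caddy below 0.03 m/s); the robot touches nothing.
It fails at once if the caddy is tipped by more than 0.5 rad (angle between caddy_mid's own z axis and vertical above 0.5 rad).
It fails at once if the caddy is dropped or slammed onto the mat (over 60 N) (contact force between caddy and cutting_mat above 60 N).
It fails at once if a bystander (gear model, bottle, mug, blue caddy) is moved by more than 40 mm (distance of any of gear_model_mid, glue_bottle_mid, mug_mid, spare_caddy_mid from where it was at the start of the episode above 0.04 m).
It also fails if it takes over 64 s, if anything falls off the work surface, if the arm or the gripper's body presses on something with over 40 N, if the wrist force passes 120 N, or if a joint passes its speed limit or range.

### The arm

A 7-joint arm with a two-finger parallel gripper is mounted at the origin on the work surface. World frame = base frame: x ahead of the robot, y to its left, z up, the work surface at z = 0. Lengths are in m, angles in rad, forces in N, time in s.
With the tool pointing down it reaches from about 0.35 to 0.775 m from the base axis. Payload 3.1 kg.
Tool frame: the origin (TCP) lies on the centre line of the jaws, within the pads' length; the fingertips stand 8 mm ahead of it and the grasp point (between the pads) lies 11 mm behind it; z points along the fingers, y is the line along which they close (so a half turn about z gives the same grasp; the last joint's range is limited). The gripper opens to 85 mm and grips with 20 to 120 N. Pads are 22 mm wide; open, the fingers measure 114 mm over their backs; the gripper's body (76 mm by 85 mm) begins 54 mm behind the grasp point. The pads swing forward as they close: fully open they stand 13 mm farther back than shut.
Start: joints at [1.256, 0.311, 0.014, 1.512, -0.004, 1.319, -0.027], TCP at [0.148, -0.53, 0.212] pointing down, gripper open.
Joint ranges: [-2.7, 2.7], [-0.3, 1.91], [-1.27, 1.3], [0.12, 2.57], [-1.44, 4.58], [0.2, 2.03], [-3.05, 3.05]. Speed limits (rad/s): [2.79, 2.79, 3.14, 3.14, 3.14, 3.14, 3.14].

### API

Orientations are given as [roll, pitch, yaw] about the fixed x, y, z axes, in that order (R = Rz(yaw) Ry(pitch) Rx(roll)).
In Python, from workcell import r gives the robot as it stands.
- The arm moves only by the shell command python3 -m creep 'ROWS' [FORCE]. ROWS is JSON, a list of rows, each a list of 7 numbers: the turn, a rotation vector about the tool's x, y, z in rad, then the shift along the tool's x, y, z in m, then the opening, from 0 (shut) to 1 (fully open). A call has 1 to 10 rows; each row shifts and turns the commanded pose from where the row before left it, along the tool's axes as they then stand; what a row does not reach is not made up. A row lasts 1/10 s, in which the tool goes at most 50 mm and 8.59 degrees, less where a joint would pass 70% of its speed; a pose out of reach is approached as far as the arm can. A call with a gripper value outside its range is refused whole. The fingers move at their own pace and stop on an object; FORCE is the grip in N (left out, the last holds). Time passes only in rows, so rows that do not move let the fingers close. It gives the time, the measured TCP pose, the force and the opening at its end, in the units of the state.
- r.read_state(): the state, without advancing time (a new reading comes with each control period).
- r.get_image(name): name is "scene" or "top" or "wrist"; returns the picture (480x640x3 uint8, red, green, blue); there is no depth.
- r.camera_info(name): a dict with "mtx" (3x3 intrinsics, pixels), "dist_coeffs" ([k1, k2, p1, p2, k3] as OpenCV has them; the pictures are not rectified), "rvec" (rotation vector, rad) and "tvec" (3), from world to camera coordinates, as OpenCV has them. Camera axes: x right, y down, z forward; pixel columns grow to the right and rows downward; lengths in m; the calibration is good to about 2 mm. A picture is of the moment at which its call begins: read the wrist's pose just before it. camera_info takes no time and is no camera call; for the wrist camera it gives the pose at the moment of the call.
- r.job_done(): hands the job in, once; it reports no verdict.
The state is a dict: "time": time; "joint_positions": joint angles; "joint_velocities": joint speeds; "tau": joint torques, N m; "tool_pos": TCP position; "ee_rot": TCP orientation; "contact_force": force on the tool from outside, world axes, zero at the start; "moment": the same for the moment, N m; "opening": finger opening in m.
Only numpy, scipy, OpenCV 4.12 (cv2) and the standard library are available. Lean on these libraries where they do the work, as an engineer would, in place of code of your own. Each camera call takes 0.05 s, during which the arm holds its last target. There are 200 camera calls.

## Working session

There is one attempt and no reset: what is moved stays moved. The work goes in short steps, Python scripts to look and compute and a shell command to move; the robot and the scene stay as the last step left them, time stands still between calls to the robot, and variables do not carry over. Pictures are saved under pics/ and viewed, on a budget of 10 in all, crops included, one or two more only if the job needs it, and the job is handed in when it is done.

```bash
mkdir -p pics; ls
python3 - <<'E'
from workcell import r
import cv2,json
print(r.read_state())
for n in("scene","top"):
    cv2.imwrite(f"pics/{n}0.png",r.get_image(n)[:,:,::-1]); print(n,r.camera_info(n))
E
```

```text
pics
{'time': 0.0, 'joint_positions': array([ 1.25632617,  0.31173998,  0.01396229,  1.51307799, -0.00439745,
        1.31917275, -0.02719243]), 'joint_velocities': array([-8.48023866e-04,  7.86571739e-04, -1.33075516e-03,  8.58008196e-04,
        4.08653492e-04, -2.50874745e-05,  1.72239591e-04]), 'tau': array([-8.12378858e-05, -3.79913199e+01,  1.46107441e-01, -2.30589026e+01,
        1.22506736e-02,  1.37238402e-02, -4.60848810e-06]), 'tool_pos': array([ 0.1479845 , -0.52891036,  0.21050474]), 'ee_rot': array([-3.13922701e+00,  9.03062732e-05,  2.72883452e-01]), 'contact_force': array([ 0.19324334, -0.90602709,  0.16875758]), 'moment': array([-0.0317587 ,  0.05250911, -0.05726745]), 'opening': 0.08530992820531674}
scene {'mtx': array([[493.53933622,   0.        , 320.06603145],
       [  0.        , 493.53933622, 247.42583971],
       [  0.        ,   0.        ,   1.        ]]), 'dist_coeffs': array([0.03853181, 0.        , 0.        , 0.        , 0.        ]), 'rvec': array([ 2.49803842,  0.55894097, -0.17880559]), 'tvec': array([-0.45346354, -0.15695869,  1.2519763 ])}
top {'mtx': array([[524.7215319 ,   0.        , 319.96514305],
       [  0.        , 524.7215319 , 233.54698682],
       [  0.        ,   0.        ,   1.        ]]), 'dist_coeffs': array([0.04026353, 0.        , 0.        , 0.        , 0.        ]), 'rvec': array([ 2.12440947, -2.11765015,  0.2198552 ]), 'tvec': array([-0.01976811,  0.50444419,  1.19445412])}
```

View pics/top0.png

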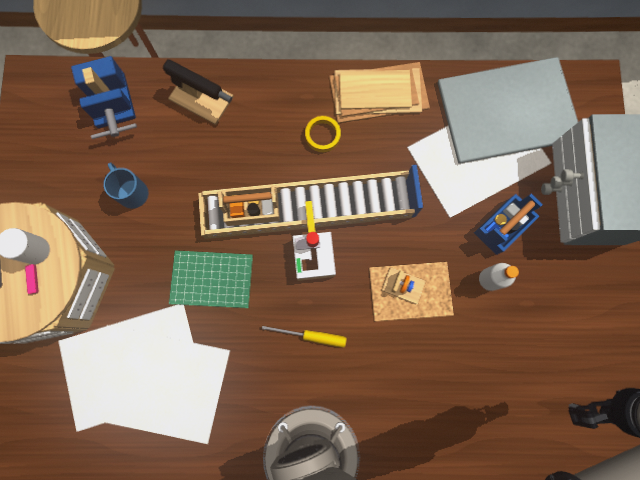

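View pics/scene0.png

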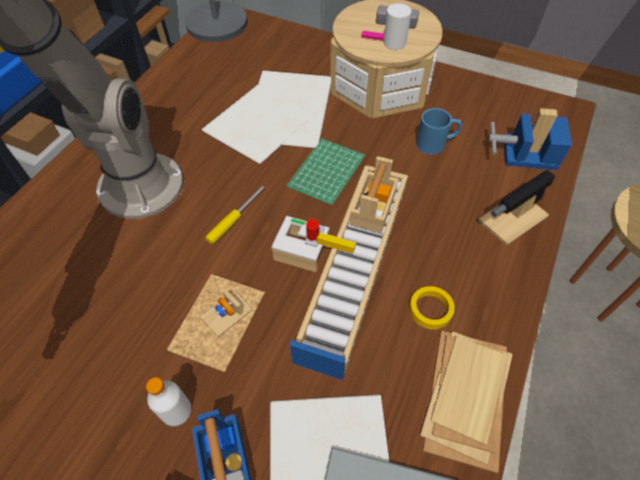

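The top view shows the lane from (200,215) to (420,190), with the knob at (312,240), the mat around (211,279), and the caddy at (250,207). I'll enlarge that area.

Run:
```python
import cv2
a=cv2.imread("pics/top0.png")[160:330,165:430]
cv2.imwrite("pics/c1.png",cv2.resize(a,None,fx=3,fy=3,interpolation=cv2.INTER_CUBIC))
```

```text
(no output)
```

View pics/c1.png

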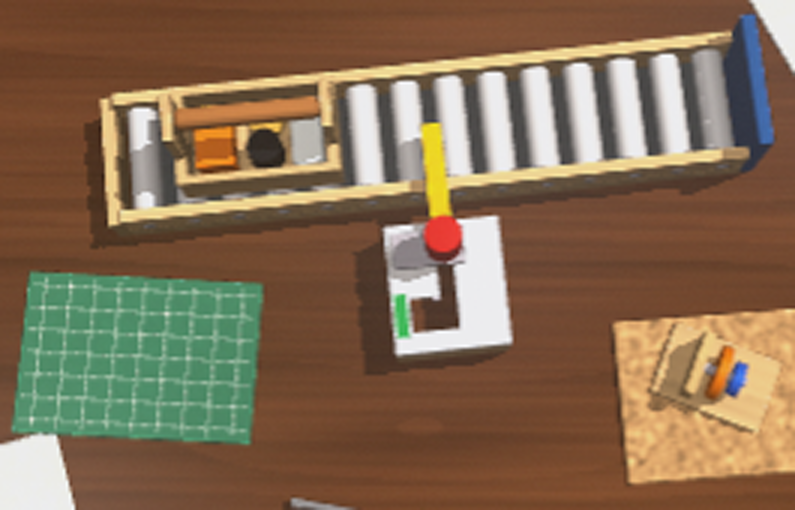

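```bash
cat > h.py <<'E'
import numpy as np,cv2
from workcell import r
from scipy.spatial.transform import Rotation as R
def ray(cam,uv,z,info=None):
    i=info or r.camera_info(cam); Rm=cv2.Rodrigues(i["rvec"])[0]
    p=cv2.undistortPoints(np.array(uv,float).reshape(-1,1,2),i["mtx"],i["dist_coeffs"]).reshape(-1,2)
    d=np.c_[p,np.ones(len(p))]@Rm; c=-Rm.T@i["tvec"]
    return c+d*((z-c[2])/d[:,2])[:,None]
def proj(cam,P,info=None):
    i=info or r.camera_info(cam)
    return cv2.projectPoints(np.array(P,float).reshape(-1,3),i["rvec"],i["tvec"],i["mtx"],i["dist_coeffs"])[0].reshape(-1,2)
E
cat > m.py <<'E'
from h import *
T=lambda a:np.array(a)/3+[165,160]
np.set_printoptions(precision=4,suppress=True)
mat=ray("top",T([(33,271),(263,284),(249,443),(12,431)]),.003)
m=mat.mean(0); e=(mat[0]-mat[1]+mat[3]-mat[2]); print("mat",m,"yaw y",np.arctan2(-e[0],e[1]),np.linalg.norm(mat-np.roll(mat,1,0),axis=1))
hs=ray("top",T([(384,229),(498,216),(512,344),(396,356)]),.052)
e=hs[0]-hs[1]+hs[3]-hs[2]; print("hous",hs.mean(0),"yaw",np.arctan2(-e[0],e[1]),np.linalg.norm(hs-np.roll(hs,1,0),axis=1))
rl=ray("top",T([(102,98),(110,226),(728,35),(748,158)]),.054); print("rail",rl)
for e in (rl[0]-rl[2],rl[1]-rl[3]): print("yaw",np.arctan2(-e[0],e[1]),np.linalg.norm(e))
print("knob",ray("top",T([(443,238)]),.114),"tip",ray("top",T([(431,124)]),.08))
b=ray("top",T([(178,115),(320,104)]),.148); print("bar",b,b.mean(0),np.linalg.norm(b[0]-b[1]))
print("scene knob",ray("scene",[(313,222)],.114))
E
python3 m.py
```

```text
mat [0.4016 0.2428 0.003 ] yaw y -0.051942547196012226 [0.1292 0.1867 0.1283 0.1882]
hous [ 0.4521 -0.0047  0.052 ] yaw 0.11326498099551122 [0.1009 0.0906 0.1021 0.0905]
rail [[ 0.6023  0.2714  0.054 ]
 [ 0.4983  0.2603  0.054 ]
 [ 0.6574 -0.2302  0.054 ]
 [ 0.5554 -0.243   0.054 ]]
yaw 0.10955055658314124 0.5045842903630596
yaw 0.11300160799662208 0.5065480344891345
knob [[ 0.4784 -0.0013  0.114 ]] tip [[0.5754 0.0087 0.08  ]]
bar [[0.5632 0.1937 0.148 ]
 [0.5721 0.0897 0.148 ]] [0.5677 0.1417 0.148 ] 0.10438511922025576
scene knob [[0.4838 0.0046 0.114 ]]
```

```bash
python3 -m creep '[[0,0,-0.141,0,0,-0.004,1],[0,0,-0.141,0,0,-0.004,1],[0,0,-0.141,0,0,-0.004,1],[0,0,-0.141,0,0,-0.004,1],[0,0,-0.141,0,0,-0.004,1],[0,0,-0.141,0,0,-0.004,1],[0,0,-0.141,0,0,-0.004,1],[0,0,-0.141,0,0,-0.004,1],[0,0,-0.141,0,0,-0.004,1],[0,0,-0.141,0,0,-0.004,1]]'
cat > w.py <<'E'
import sys
from h import *
np.set_printoptions(precision=4,suppress=True)
O=np.array([.5782,.009]);ya=.112
X=np.array([np.cos(ya),np.sin(ya)]);Y=np.array([-X[1],X[0]])
def lane(p): p=np.array(p)[:2]-O; return np.array([p@X,p@Y])
def world(x,y): return O+x*X+y*Y
if __name__=="__main__":
    s=r.read_state(); Rt=R.from_euler("xyz",s["ee_rot"])
    tgt=np.array([float(v) for v in sys.argv[1:4]]); yaw=float(sys.argv[4]) if len(sys.argv)>4 else 1.683
    p=np.r_[world(*tgt[:2]),tgt[2]] if len(sys.argv)<6 else tgt   # 5th arg: world coords
    d=Rt.inv().apply(p-s["tool_pos"])
    g=R.from_euler("xyz",[np.pi,0,yaw]); print("t",s["time"],"pos",s["tool_pos"],"rpy",s["ee_rot"],"lane",lane(s["tool_pos"]),"F",s["contact_force"],"op",s["opening"])
    print("shift",d,"turn",(Rt.inv()*g).as_rotvec())
E
python3 w.py -0.1 0 0.2
```

```text
time: 1.1
tool_pos: [0.148, -0.5293, 0.2511]
ee_rot: [-3.141, -0.001, 1.689]
contact_force: [-0.4, -0.4, 0.1]
opening: 0.0852
t 1.1 pos [ 0.148  -0.5293  0.2511] rpy [-3.1413 -0.0013  1.6886] lane [-0.4876 -0.4868] F [-0.4395 -0.3526  0.1347] op 0.08517257899672816
shift [0.4845 0.3905 0.0517] turn [-0.0003 -0.0013  0.0056]
```

```bash
python3 -m creep '[[0,0,0.0005,0.03,0.024,0,1],[0,0,0.0005,0.035,0.028,0,1],[0,0,0.0005,0.035,0.028,0,1],[0,0,0.0005,0.035,0.028,0,1],[0,0,0.0005,0.035,0.028,0,1],[0,0,0.0005,0.035,0.028,0,1],[0,0,0.0005,0.035,0.028,0,1],[0,0,0.0005,0.035,0.028,0,1],[0,0,0.0005,0.035,0.028,0,1],[0,0,0.0005,0.035,0.028,0,1]]'
python3 -m creep '[[0,0,0,0.035,0.027,0.01,1],[0,0,0,0.035,0.027,0.01,1],[0,0,0,0.035,0.027,0.01,1],[0,0,0,0.02,0.02,0.01,1],[0,0,0,0.01,0.01,0,1],[0,0,0,0,0,0,1]]'
python3 w.py -0.1 0 0.2; python3 -c "
from workcell import r;import cv2
cv2.imwrite('pics/w1.png',r.get_image('wrist')[:,:,::-1]);i=r.camera_info('wrist')
from h import *
print(proj('wrist',[[.4784,-.0013,.114],[.478,0,.092],[.4521,-.0047,.052]],i))"
```

```text
time: 2.1
tool_pos: [0.385, -0.1548, 0.2514]
ee_rot: [-3.141, 0.0, 1.677]
contact_force: [0.9, -0.4, -0.6]
opening: 0.0856
time: 2.7
tool_pos: [0.4809, -0.0077, 0.2108]
ee_rot: [-3.141, -0.002, 1.683]
contact_force: [-0.0, -1.2, 0.4]
opening: 0.0855
t 2.7 pos [ 0.4809 -0.0077  0.2108] rpy [-3.1407 -0.0024  1.6829] lane [-0.0986 -0.0057] F [-0.0366 -1.2007  0.3911] op 0.08551635678719721
shift [ 0.0057 -0.0014  0.0109] turn [-0.0009 -0.0024 -0.0001]
[[313.77157993 215.31053237]
 [313.55028237 206.76622602]
 [281.25140955 199.28771913]]
```

View pics/w1.png

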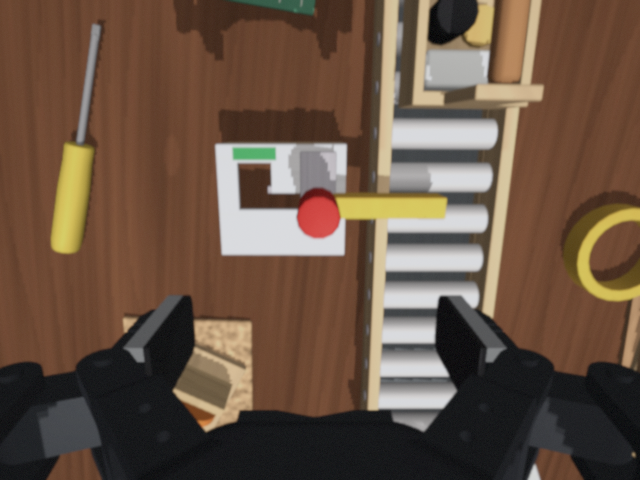

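```bash
python3 -c "
from h import *
import w
for n,uv,z in(('knob',(319,213),.114),('tip',(446,207),.08),('h',(216,144),.052),('h',(346,144),.052),('h',(345,256),.052),('h',(222,256),.052),('bar +y? end',(507,85),.148),('rail',(373,400),.054),('rail',(390,60),.054)):
  p=ray('wrist',[uv],z)[0]; print(n,p,w.lane(p))"
```

```text
knob [0.4816 0.0006 0.114 ] [-0.0969  0.0025]
tip [0.5757 0.0083 0.08  ] [-0.0026 -0.0005]
h [0.3976 0.0333 0.052 ] [-0.1768  0.0443]
h [0.4984 0.0443 0.052 ] [-0.0754  0.044 ]
h [ 0.5094 -0.0467  0.052 ] [-0.0746 -0.0477]
h [ 0.4069 -0.0581  0.052 ] [-0.1777 -0.0476]
bar +y? end [0.5716 0.0876 0.148 ] [0.0022 0.0788]
rail [ 0.5531 -0.1823  0.054 ] [-0.0463 -0.1873]
rail [0.5226 0.1081 0.054 ] [-0.0441  0.1047]
```

```bash
sed -i 's/^O=.*/O=np.array([.5805,.0095]);ya=.112/' w.py
python3 -m creep '[[0,-0.002,0,0.0035,0.0005,0.02,1],[0,0,0,0.002,0.0005,0.025,1],[0,0,0,0,0,0.025,1],[0,0,0,0,0,0.025,1],[0,0,0,0,0,0.015,1],[0,0,0,0,0,0.006,1],[0,0,0,0,0,0,1]]'
python3 w.py -0.1 0.001 0.092
```

```text
time: 3.45
tool_pos: [0.4802, -0.0065, 0.0951]
ee_rot: [-3.14, 0.003, 1.676]
contact_force: [-0.2, 0.6, -0.0]
opening: 0.0853
t 3.45 pos [ 0.4802 -0.0065  0.0951] rpy [-3.1399  0.0027  1.6759] lane [-0.1014 -0.0047] F [-0.234   0.5718 -0.0334] op 0.08528456633508198
shift [0.0057 0.0014 0.0031] turn [-0.0017  0.0027 -0.0071]
```

```bash
python3 -m creep '[[0,0.002,-0.006,0.0055,0.0015,0.003,1],[0,0,0,0,0,0,1],[0,0,0,0,0,0,0],[0,0,0,0,0,0,0],[0,0,0,0,0,0,0],[0,0,0,0,0,0,0],[0,0,0,0,0,0,0],[0,0,0,0,0,0,0]]' 60
python3 w.py -0.1 0.001 0.092
```

```text
time: 4.25
tool_pos: [0.483, 0.0007, 0.0944]
ee_rot: [3.14, 0.001, 1.684]
contact_force: [-1.6, -0.3, 9.8]
opening: 0.0001
t 4.25 pos [0.483  0.0007 0.0944] rpy [3.1396 0.001  1.6839] lane [-0.0978  0.0022] F [-1.5849 -0.2933  9.8323] op 0.00012418765629745933
shift [-0.0011 -0.0022  0.0024] turn [0.002  0.001  0.0009]
```

```bash
python3 -c "
from workcell import r;import cv2,numpy as np
a=r.get_image('wrist')[:,:,::-1];b=r.get_image('scene')[160:320,230:430,::-1]
cv2.imwrite('pics/w2.png',np.hstack([cv2.resize(a,(400,300)),cv2.resize(b,(375,300))]))"
```

```text
(no output)
```

View pics/w2.png

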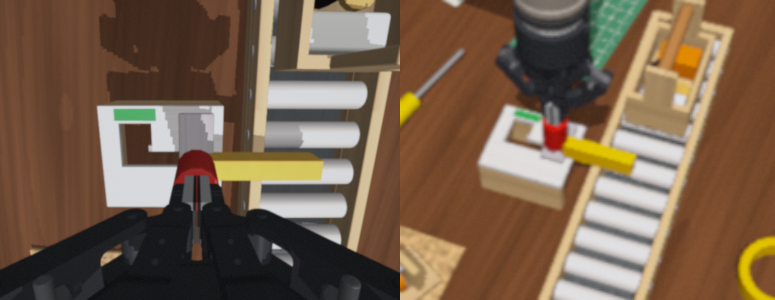

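```bash
python3 -c "
from h import *
s=r.read_state();p=s['tool_pos'];print(p)
Rt=R.from_euler('xyz',s['ee_rot']).as_matrix()
tip=p+Rt[:,2]*.008; gp=p-Rt[:,2]*.011
top=np.array([.4811,.001,.114]);bot=top-[0,0,.044]
P=[p,tip,gp,top,bot]
print(proj('wrist',P));print(proj('scene',P)); print(r.camera_info('wrist'))
a=r.get_image('wrist')[180:420,200:460];b=r.get_image('scene')[180:280,290:390]
for q in []: pass
o=np.hstack([cv2.resize(a,(433,400),interpolation=2),cv2.resize(b,(360,400),interpolation=2)])
cv2.imwrite('pics/w3.png',o[:,:,::-1])"
```

```text
[0.48313627 0.00077001 0.09435756]
[[315.21248152 283.36020016]
 [315.20725891 276.61688714]
 [315.2204537  293.67046465]
 [310.14331381 301.70427043]
 [310.99917369 263.54050623]]
[[312.10162126 228.6920801 ]
 [312.18137685 230.88566656]
 [311.99028413 225.6303896 ]
 [311.09748166 222.79106258]
 [311.526719   234.87144086]]
{'mtx': array([[403.55129449,   0.        , 314.51513873],
       [  0.        , 403.55129449, 233.99673552],
       [  0.        ,   0.        ,   1.        ]]), 'dist_coeffs': array([-0.01820421,  0.        ,  0.        ,  0.        ,  0.        ]), 'rvec': array([-2.87182533, -0.16260137, -0.0230734 ]), 'tvec': array([-0.47991547, -0.05530874,  0.25041698])}
```

View pics/w3.png

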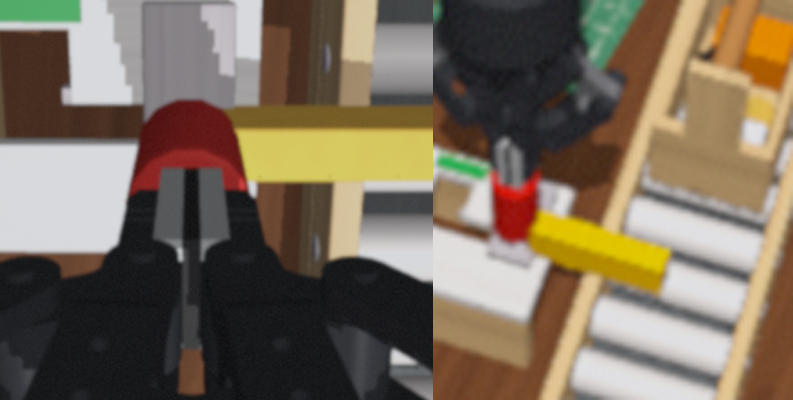

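```bash
python3 -c "
from h import *
np.set_printoptions(precision=3,suppress=True)
s=r.read_state();p=s['tool_pos'];Rt=R.from_euler('xyz',s['ee_rot'])
i=r.camera_info('wrist');Rm=cv2.Rodrigues(i['rvec'])[0];c=-Rm.T@i['tvec'];print('cam in tool',Rt.inv().apply(c-p),s['contact_force'],s['time'])
L=[[.011,0,.008],[-.011,0,.008],[.011,0,-.02],[.011,.0425,.008],[.011,.0425,-.005],[.011,-.0425,-.005],[.011,0,-.012]]
print(proj('wrist',p+Rt.apply(L)))"
```

```text
cam in tool [ 0.066 -0.    -0.162] [-1.499 -0.141  8.886] 4.45
[[315.228 253.396]
 [315.198 299.19 ]
 [315.254 276.316]
 [411.072 253.429]
 [418.297 263.137]
 [212.242 263.017]
 [315.246 268.976]]
```

The fingers shut on top of the knob. The wrist image puts the real fingertips about 28 mm higher along the tool than the stated TCP and fingertip geometry. The contact force (Fz of about 10 N with TCP z at 0.094, against a knob top at 0.114) agrees. I'll lift, reopen and go about 28 mm lower, checking the force on the way.

```bash
python3 -m creep '[[0,0,0,0,0,-0.02,0],[0,0,0,0,0,-0.02,1],[0,0,0,0,0,0,1],[0,0,0,0,0,0,1],[0,0,0,0,0,0,1],[0,0,0,0,0,0,1]]'
python3 w.py -0.1 0.001 0.085
```

```text
time: 5.05
tool_pos: [0.4811, 0.0005, 0.1315]
ee_rot: [-3.139, -0.0, 1.684]
contact_force: [-0.9, 0.7, 0.1]
opening: 0.0721
t 5.05 pos [0.4811 0.0005 0.1315] rpy [-3.1394 -0.0003  1.6839] lane [-0.0998  0.0021] F [-0.9185  0.7172  0.1118] op 0.07206176196202015
shift [-0.0011 -0.0001  0.0465] turn [-0.0022 -0.0003  0.0009]
```

```bash
python3 -m creep '[[0,0,0,-0.001,0,0.02,1],[0,0,0,0,0,0.02,1],[0,0,0,0,0,0.006,1],[0,0,0,0,0,0.006,1],[0,0,0,0,0,0.004,1]]'
python3 -m creep '[[0,0,0,0,0,0.004,1],[0,0,0,0,0,0.004,1],[0,0,0,0,0,0,1]]'
python3 w.py -0.1 0.001 0.065
```

```text
time: 5.55
tool_pos: [0.4823, -0.0002, 0.0764]
ee_rot: [3.141, -0.0, 1.684]
contact_force: [0.3, 0.3, -0.8]
opening: 0.0853
time: 5.85
tool_pos: [0.4819, -0.0005, 0.0683]
ee_rot: [-3.141, 0.0, 1.684]
contact_force: [-0.3, -0.1, 0.2]
opening: 0.0854
t 5.85 pos [ 0.4819 -0.0005  0.0683] rpy [-3.1411  0.0001  1.6839] lane [-0.0991  0.0011] F [-0.3047 -0.0648  0.2117] op 0.08538162575022852
shift [-0.0001 -0.0009  0.0033] turn [-0.0004  0.0001  0.0009]
```

```bash
python3 -m creep '[[0,0,0,0,0,0.005,1],[0,0,0,0,0,0,1],[0,0,0,0,0,0,0.1],[0,0,0,0,0,0,0.1],[0,0,0,0,0,0,0.1],[0,0,0,0,0,0,0.1],[0,0,0,0,0,0,0.1]]' 60
python3 w.py -0.1 0.001 0.063
```

```text
time: 6.55
tool_pos: [0.4827, -0.0003, 0.064]
ee_rot: [3.141, 0.0, 1.684]
contact_force: [0.6, 0.7, 2.1]
opening: 0.0285
t 6.55 pos [ 0.4827 -0.0003  0.064 ] rpy [3.1405 0.0002 1.6839] lane [-0.0983  0.0012] F [0.5962 0.6637 2.1117] op 0.02854672255103413
shift [-0.0002 -0.0017  0.001 ] turn [0.0011 0.0002 0.0009]
```

```bash
python3 -m creep '[[0,0,0,0,-0.006,0,0.1],[0,0,0,0,-0.01,0,0.1],[0,0,0,0,-0.01,0,0.1],[0,0,0,0,-0.01,0,0.1],[0,0,0,0,-0.01,0,0.1],[0,0,0,0,-0.007,0,0.1],[0,0,0,0,0,0,0.1],[0,0,0,0,0,0,0.1]]'
python3 w.py -0.151 0.001 0.063
```

```text
time: 7.35
tool_pos: [0.433, -0.0059, 0.0641]
ee_rot: [3.133, -0.001, 1.684]
contact_force: [9.5, 0.7, -8.8]
opening: 0.028
t 7.35 pos [ 0.433  -0.0059  0.0641] rpy [ 3.1331 -0.0007  1.6839] lane [-0.1483  0.0012] F [ 9.4833  0.6596 -8.8328] op 0.028042284857519518
shift [-0.0002 -0.0027  0.0011] turn [ 0.0085 -0.0007  0.0009]
```

```bash
python3 -m creep '[[0,0,0,0,-0.003,0,0.1],[0,0,0,0.006,0,0,0.1],[0,0,0,0.006,0,0,0.1],[0,0,0,0.006,0,0,0.1],[0,0,0,0.005,0,0,0.1],[0,0,0,0,0,0,0.1]]'
python3 w.py -0.142 0.022 0.063
```

```text
time: 7.95
tool_pos: [0.4277, 0.0173, 0.0641]
ee_rot: [3.133, -0.001, 1.685]
contact_force: [9.8, -0.2, -8.2]
opening: 0.0284
t 7.95 pos [0.4277 0.0173 0.0641] rpy [ 3.1326 -0.0013  1.6847] lane [-0.1509  0.0249] F [ 9.792  -0.2303 -8.2306] op 0.028447364950031917
shift [-0.0029  0.0089  0.0012] turn [ 0.009  -0.0013  0.0017]
```

```bash
python3 -m creep '[[0,0,0,0,0.004,0,0.1],[0,0,0,0,0.004,0,0.1],[0,0,0,0,0.003,0,0.1],[0,0,0,0,0,0,0.1]]'
python3 w.py -0.142 0.022 0.063
```

```text
time: 8.35
tool_pos: [0.4384, 0.018, 0.0641]
ee_rot: [3.134, -0.001, 1.684]
contact_force: [9.6, 1.0, -7.7]
opening: 0.0285
t 8.35 pos [0.4384 0.018  0.0641] rpy [ 3.134  -0.0012  1.684 ] lane [-0.1403  0.0244] F [ 9.6269  1.0235 -7.7381] op 0.02846544287430399
shift [-0.0024 -0.0017  0.0011] turn [ 0.0076 -0.0012  0.001 ]
```

```bash
python3 -m creep '[[0,0,0,0,0,0,0.6],[0,0,0,0,0,0,1],[0,0,0,0,0,0,1],[0,0,0,0,0,0,1],[0,0,0,0,0,0,1],[0,0,0,0,0,-0.02,1],[0,0,0,0,0,-0.03,1],[0,0,0,0,0,-0.04,1],[0,0,0,0,0,-0.04,1],[0,0,0,0,0,0,1]]'
python3 w.py -0.142 0.022 0.2; python3 -c "
from workcell import r;import cv2
cv2.imwrite('pics/w4.png',r.get_image('wrist')[:,:,::-1])"
```

```text
time: 9.35
tool_pos: [0.439, 0.0181, 0.1988]
ee_rot: [3.13, 0.002, 1.684]
contact_force: [0.4, -0.1, -0.1]
opening: 0.0851
t 9.35 pos [0.439  0.0181 0.1988] rpy [3.1303 0.0023 1.6838] lane [-0.1396  0.0244] F [ 0.3656 -0.1099 -0.0967] op 0.08513840845038334
shift [-0.0024 -0.0023 -0.0012] turn [0.0113 0.0023 0.0008]
```

View pics/w4.png

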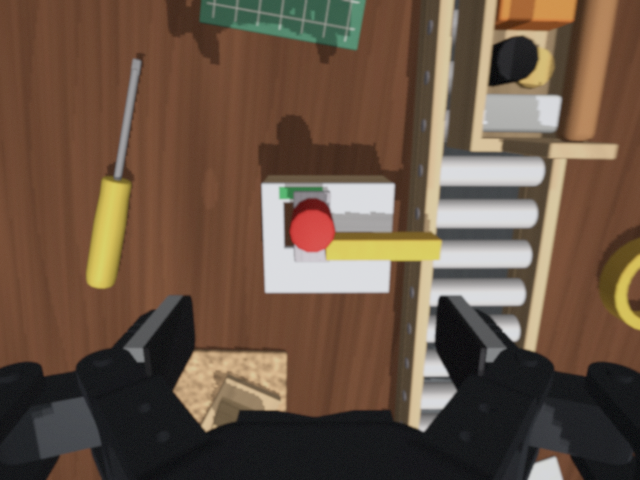

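```bash
python3 -m creep '[[-0.005,0.001,0,0.015,0.02,-0.002,1],[0.005,0.001,0,0.025,0.035,0,1],[0,0,0,0.03,0.038,0,1],[0,0,0,0.025,0.035,0,1],[0,0,0,0.013,0.013,0,1],[0,0,0,0,0,0,1],[0,0,0,0,0,0,1]]'
python3 w.py 0.002 0.132 0.1; python3 -c "
from h import *
cv2.imwrite('pics/w5.png',r.get_image('wrist')[:,:,::-1])
import w
print(proj('wrist',[np.r_[w.world(.002,y),.148] for y in (.078,.133,.187)]))"
```

```text
time: 10.1
tool_pos: [0.5615, 0.1403, 0.1941]
ee_rot: [-3.138, -0.001, 1.685]
contact_force: [0.2, 0.6, 0.0]
opening: 0.0857
t 10.1 pos [0.5615 0.1403 0.1941] rpy [-3.1378 -0.0011  1.685 ] lane [-0.0043  0.1321] F [0.2302 0.6089 0.025 ] op 0.08574691239755622
shift [-0.0002  0.0067  0.0941] turn [-0.0038 -0.0011  0.002 ]
[[326.1611 338.6173]
 [327.0399 247.5565]
 [327.9957 145.6281]]
```

View pics/w5.png

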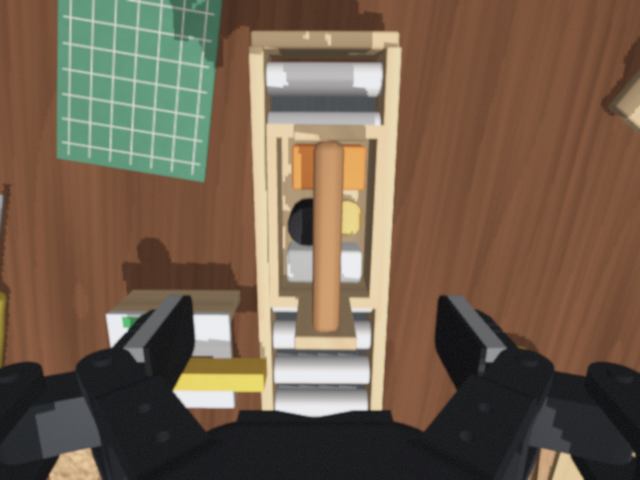

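```bash
python3 -m creep '[[-0.003,0,0.001,0.002,0.004,0.02,1],[0,0,0.001,0.001,0.0025,0.025,1],[0,0,0,0,0,0.025,1],[0,0,0,0,0,0.015,1],[0,0,0,0,0,0.008,1],[0,0,0,0,0,0,1]]'
python3 w.py 0.002 0.135 0.1
```

```text
time: 10.75
tool_pos: [0.5683, 0.1433, 0.1022]
ee_rot: [3.14, -0.001, 1.681]
contact_force: [-0.9, 0.1, 0.2]
opening: 0.0854
t 10.75 pos [0.5683 0.1433 0.1022] rpy [ 3.1404 -0.001   1.681 ] lane [0.0029 0.1344] F [-0.9281  0.1059  0.2136] op 0.08543240210757902
shift [ 0.0006 -0.0009  0.0022] turn [ 0.0012 -0.001  -0.002 ]
```

```bash
python3 -m creep '[[0,0,0,0,-0.001,0.002,0.5],[0,0,0,0,0,0,0.1],[0,0,0,0,0,0,0],[0,0,0,0,0,0,0],[0,0,0,0,0,0,0],[0,0,0,0,0,0,0],[0,0,0,0,0,0,0],[0,0,0,0,0,0,0]]' 50
python3 w.py 0.002 0.135 0.1
```

```text
time: 11.55
tool_pos: [0.5681, 0.1446, 0.1014]
ee_rot: [3.138, -0.002, 1.682]
contact_force: [-0.9, -0.8, 3.8]
opening: 0.015
t 11.55 pos [0.5681 0.1446 0.1014] rpy [ 3.1383 -0.002   1.6818] lane [0.0028 0.1356] F [-0.8582 -0.8004  3.789 ] op 0.015041367798153403
shift [-0.0006 -0.0008  0.0014] turn [ 0.0033 -0.002  -0.0012]
```

```bash
python3 -m creep '[[0,0,0,-0.01,0,0,0],[0,0,0,-0.02,0,0,0],[0,0,0,-0.02,0,0,0],[0,0,0,-0.02,0,0,0],[0,0,0,-0.02,0,0,0],[0,0,0,-0.02,0,0,0],[0,0,0,-0.02,0,0,0]]'
python3 w.py 0.001 -0.18 0.101
```

```text
time: 12.25
tool_pos: [0.5827, 0.0139, 0.1014]
ee_rot: [3.138, -0.002, 1.682]
contact_force: [-2.2, 0.4, 5.2]
opening: 0.0152
t 12.25 pos [0.5827 0.0139 0.1014] rpy [ 3.138  -0.0017  1.6819] lane [0.0026 0.0042] F [-2.1656  0.3621  5.1784] op 0.01519577623872634
shift [-0.1842 -0.0015  0.0001] turn [ 0.0035 -0.0017 -0.0011]
```

```bash
python3 -m creep '[[0,0,0,-0.02,0,0,0],[0,0,0,-0.02,0,0,0],[0,0,0,-0.02,-0.001,0,0],[0,0,0,-0.02,0,0,0],[0,0,0,-0.02,0,0,0],[0,0,0,-0.02,0,0,0],[0,0,0,-0.02,0,0,0],[0,0,0,-0.02,0,0,0],[0,0,0,-0.012,0,0,0],[0,0,0,-0.003,0,0,0]]'
python3 w.py 0.001 -0.187 0.101
```

```text
time: 13.25
tool_pos: [0.6023, -0.1632, 0.1014]
ee_rot: [3.135, 0.001, 1.678]
contact_force: [0.2, -0.1, 6.3]
opening: 0.0152
t 13.25 pos [ 0.6023 -0.1632  0.1014] rpy [3.1352 0.0012 1.6777] lane [ 0.0023 -0.1741] F [ 0.1687 -0.0619  6.2727] op 0.015249176484265112
shift [-0.0129 -0.0013  0.0004] turn [ 0.0064  0.0012 -0.0053]
```

```bash
python3 -m creep '[[0,0,-0.003,-0.003,-0.001,-0.001,0],[0,0,0,-0.003,0,0,0],[0,0,0,-0.003,0,0,0],[0,0,0,-0.003,0,0,0]]'
python3 -m creep '[[0,0,0,-0.003,0,0,0],[0,0,0,-0.002,0,0,0],[0,0,0,0,0,0,0]]'
python3 w.py 0.001 -0.187 0.101
```

```text
time: 13.65
tool_pos: [0.6016, -0.1708, 0.1014]
ee_rot: [3.138, -0.002, 1.685]
contact_force: [1.7, 0.1, 2.7]
opening: 0.0148
time: 13.95
tool_pos: [0.6022, -0.1762, 0.1014]
ee_rot: [3.138, -0.002, 1.685]
contact_force: [1.7, 1.2, 2.2]
opening: 0.0151
t 13.95 pos [ 0.6022 -0.1762  0.1014] rpy [ 3.1379 -0.0016  1.6848] lane [ 0.0008 -0.1869] F [1.6654 1.1955 2.2326] op 0.015055914357107692
shift [-0.0001  0.0002  0.0004] turn [ 0.0037 -0.0016  0.0017]
```

```bash
python3 -m creep '[[0,0,0,-0.002,0,0,0],[0,0,0,-0.002,0,0,0],[0,0,0,0,0,0,0]]'
python3 -m creep '[[0,0,0,-0.002,0,0,0],[0,0,0,-0.001,0,0,0],[0,0,0,0,0,0,0]]'
python3 w.py 0.001 -0.187 0.101
```

```text
time: 14.25
tool_pos: [0.6022, -0.1762, 0.1015]
ee_rot: [3.139, -0.007, 1.687]
contact_force: [0.2, 4.6, 4.1]
opening: 0.0156
time: 14.55
tool_pos: [0.6022, -0.1763, 0.1017]
ee_rot: [3.139, -0.01, 1.689]
contact_force: [-1.4, 8.4, 4.7]
opening: 0.0149
t 14.55 pos [ 0.6022 -0.1763  0.1017] rpy [ 3.1392 -0.0101  1.6891] lane [ 0.0008 -0.1871] F [-1.3659  8.3711  4.6977] op 0.014912901156868464
shift [0.0001 0.0002 0.0007] turn [ 0.0023 -0.0101  0.0061]
```

```bash
python3 -m creep '[[0,0,0,0,0,0,0],[0,0,0,0,0,0,0],[0,0,0,0.003,0,-0.002,0],[0,0,0,0.004,0,-0.01,0],[0,0,0,0.004,0,-0.02,0],[0,0,0,0,0,-0.025,0],[0,0,0,0,0,-0.025,0],[0,0,0,0,0,-0.025,0],[0,0,0,0,0,-0.01,0],[0,0,0,0,0,0,0]]' 70
python3 w.py 0.403 0.243 0.217 1.519 w
```

```text
time: 15.55
tool_pos: [0.6012, -0.1732, 0.2192]
ee_rot: [3.138, -0.0, 1.684]
contact_force: [0.1, 0.1, -3.9]
opening: 0.0146
t 15.55 pos [ 0.6012 -0.1732  0.2192] rpy [ 3.1376 -0.      1.6836] lane [ 0.0001 -0.1839] F [ 0.0681  0.1252 -3.8511] op 0.014589686607441723
shift [ 0.4359 -0.1501  0.0017] turn [ 0.004  -0.0004  0.1646]
```

```bash
python3 -m creep '[[0,0,0,0.01,-0.003,0,0],[0,0,0,0.02,-0.007,0,0],[0,0,0,0.03,-0.01,0,0],[0,0,0,0.03,-0.01,0,0],[0,0,0,0.03,-0.01,0,0],[0,0,0,0.03,-0.01,0,0],[0,0,0,0.03,-0.01,0,0],[0,0,0,0.03,-0.01,0,0],[0,0,0,0.03,-0.01,0,0],[0,0,0,0.03,-0.01,0,0]]'
python3 -m creep '[[0,0,0,0.03,-0.01,0,0],[0,0,0,0.03,-0.01,0,0],[0,0,0,0.03,-0.01,0,0],[0,0,0,0.03,-0.01,0,0],[0,0,0,0.025,-0.01,0,0],[0,0,0.03,0.015,-0.006,0,0],[0,0,0.04,0.005,-0.002,0,0],[0,0,0.05,0,0,0,0],[0,0,0.045,0,0,0,0],[0,0,0,0,0,0,0]]'
python3 w.py 0.403 0.243 0.0594 1.519 w
```

```text
time: 16.55
tool_pos: [0.478, 0.0868, 0.2166]
ee_rot: [-3.14, -0.001, 1.685]
contact_force: [0.6, 0.3, -4.4]
opening: 0.0148
time: 17.55
tool_pos: [0.4027, 0.2425, 0.217]
ee_rot: [-3.141, 0.0, 1.521]
contact_force: [-0.7, -0.7, -4.3]
opening: 0.0149
t 17.55 pos [0.4027 0.2425 0.217 ] rpy [-3.141   0.0002  1.5208] lane [-0.1507  0.2514] F [-0.6642 -0.6561 -4.2504] op 0.014930793553801119
shift [0.0005 0.0004 0.1576] turn [-0.0005  0.0002  0.0018]
```

Good. I'll lower to about 10 mm above the mat, then go down slowly.

```bash
python3 -m creep '[[0,0,0,0,0,0.015,0],[0,0,0,0,0,0.025,0],[0,0,0,0,0,0.03,0],[0,0,0,0,0,0.03,0],[0,0,0,0,0,0.025,0],[0,0,0,0,0,0.015,0],[0,0,0,0,0,0.007,0],[0,0,0,0,0,0,0]]'
python3 w.py 0.403 0.243 0.0594 1.519 w
python3 -c "
from workcell import r;import cv2,numpy as np
a=r.get_image('top')[160:330,130:350,::-1];b=r.get_image('scene')[90:240,240:440,::-1]
cv2.imwrite('pics/p1.png',np.hstack([cv2.resize(a,(400,310)),cv2.resize(b,(400,310))]))"
```

```text
time: 18.35
tool_pos: [0.4037, 0.2428, 0.0704]
ee_rot: [-3.141, -0.001, 1.521]
contact_force: [-0.0, -0.6, -3.6]
opening: 0.0149
t 18.35 pos [0.4037 0.2428 0.0704] rpy [-3.1413 -0.0008  1.5206] lane [-0.1497  0.2516] F [-0.0484 -0.6316 -3.6259] op 0.014867438245310208
shift [ 0.0002 -0.0007  0.011 ] turn [-0.0003 -0.0008  0.0016]
```

View pics/p1.png

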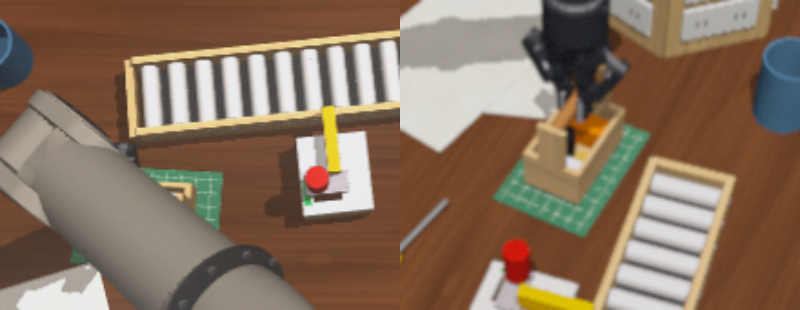

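The caddy hangs level and centred over the mat, and the gate is still parked. Next is the set-down.

```bash
python3 -m creep '[[0,0,0,0,0,0.003,0],[0,0,0,0,0,0.003,0],[0,0,0,0,0,0.002,0],[0,0,0,0,0,0.0015,0],[0,0,0,0,0,0,0]]'
python3 -m creep '[[0,0,0,0,0,0.001,0],[0,0,0,0,0,0.001,0],[0,0,0,0,0,0,0]]'
```

```text
time: 18.95
tool_pos: [0.4049, 0.2435, 0.062]
ee_rot: [3.139, -0.002, 1.52]
contact_force: [0.4, -0.3, -3.6]
opening: 0.0148
time: 19.25
tool_pos: [0.405, 0.2436, 0.0601]
ee_rot: [3.139, -0.002, 1.52]
contact_force: [-0.1, -0.5, -3.4]
opening: 0.0148
```

```bash
python3 -m creep '[[0,0,0,0,0,0.001,0],[0,0,0,0,0,0.001,0],[0,0,0,0,0,0,0]]'
```

```text
time: 19.55
tool_pos: [0.405, 0.2437, 0.0594]
ee_rot: [3.138, -0.001, 1.52]
contact_force: [-3.5, -2.3, 6.9]
opening: 0.015
```

```bash
python3 -m creep '[[0,0,0,0,0,-0.0005,0.3],[0,0,0,0,0,0,0.6],[0,0,0,0,0,0,1],[0,0,0,0,0,0,1],[0,0,0,0,0,0,1],[0,0,0,0,0,0,1],[0,0,0,0,0,0,1],[0,0,0,0,0,0,1]]'
python3 -m creep '[[0,0,0,0,0,-0.01,1],[0,0,0,0,0,-0.02,1],[0,0,0,0,0,-0.03,1],[0,0,0,0,0,-0.04,1],[0,0,0,0,0,-0.04,1],[0,0,0,0,0,0,1]]'
python3 w.py 0.4384 0.018 0.2 1.684 w
```

```text
time: 20.35
tool_pos: [0.4051, 0.2437, 0.0587]
ee_rot: [3.139, -0.002, 1.52]
contact_force: [0.4, 0.6, -0.0]
opening: 0.0855
time: 20.95
tool_pos: [0.4078, 0.2466, 0.2049]
ee_rot: [3.128, -0.009, 1.52]
contact_force: [0.1, 0.1, 0.3]
opening: 0.0857
t 20.95 pos [0.4078 0.2466 0.2049] rpy [ 3.1284 -0.0088  1.5203] lane [-0.1452  0.2549] F [0.1101 0.0795 0.3312] op 0.08574144045497559
shift [-0.2268  0.0421  0.0034] turn [ 0.0139 -0.0077 -0.1638]
```

```bash
python3 -m creep '[[0.006,-0.003,-0.082,0,0,0,1],[0.006,-0.003,-0.082,0,0,0,1],[0,0,0,-0.02,0,0,1],[0,0,0,-0.04,0,0,1],[0,0,0,-0.04,0.002,0,1],[0,0,0,-0.04,0.002,0,1],[0,0,0,-0.04,0.001,0,1],[0,0,0,-0.03,0,0,1],[0,0,0,-0.018,0,0,1],[0,0,0,0,0,0,1]]'
python3 w.py 0.4384 0.018 0.064 1.684 w
python3 -c "
from workcell import r;import cv2
cv2.imwrite('pics/w6.png',r.get_image('wrist')[:,:,::-1])"
```

```text
time: 21.95
tool_pos: [0.4354, 0.0139, 0.1991]
ee_rot: [-3.131, 0.004, 1.677]
contact_force: [-0.2, 0.7, -0.4]
opening: 0.085
t 21.95 pos [0.4354 0.0139 0.1991] rpy [-3.1315  0.0043  1.6773] lane [-0.1437  0.0206] F [-0.1711  0.7416 -0.3982] op 0.0850200891653663
shift [0.0043 0.0047 0.1351] turn [-0.0102  0.0043 -0.0067]
```

View pics/w6.png

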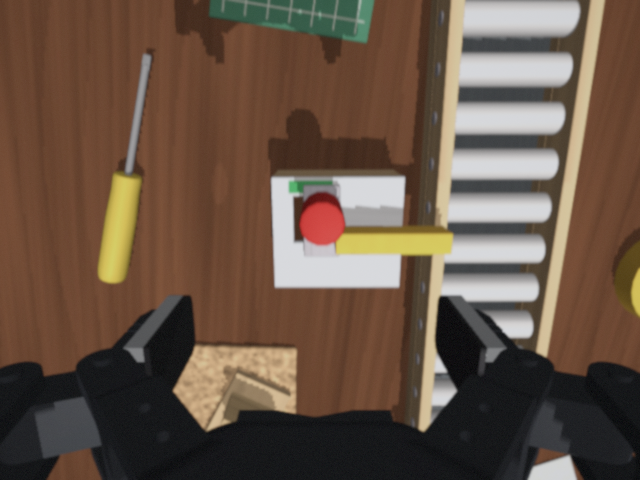

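The knob is still parked, at (322,218). I'll go down with the small corrections and grip it.

```bash
python3 -m creep '[[-0.01,0.004,-0.006,0.003,0.002,0.02,1],[0,0,0,0.001,0.001,0.03,1],[0,0,0,0,0,0.03,1],[0,0,0,0,0,0.025,1],[0,0,0,0,0,0.015,1],[0,0,0,0,0,0.01,1],[0,0,0,0,0,0.004,1],[0,0,0,0,0,0,1]]'
python3 w.py 0.4384 0.018 0.064 1.684 w
```

```text
time: 22.8
tool_pos: [0.4378, 0.0227, 0.0654]
ee_rot: [3.141, -0.002, 1.691]
contact_force: [0.3, -0.3, 0.5]
opening: 0.0852
t 22.8 pos [0.4378 0.0227 0.0654] rpy [ 3.1409 -0.0015  1.6914] lane [-0.1403  0.029 ] F [ 0.2586 -0.2852  0.522 ] op 0.08523150970653269
shift [-0.0047  0.      0.0014] turn [ 0.0007 -0.0015  0.0074]
```

```bash
python3 -m creep '[[0,0,0.006,-0.0045,0,0.001,1],[0,0,0,0,0,0,0.1],[0,0,0,0,0,0,0.1],[0,0,0,0,0,0,0.1],[0,0,0,0,0,0,0.1],[0,0,0,0,0,0,0.1],[0,0,0,0,0,0,0.1]]' 60
python3 w.py -0.152 0.0244 0.064 1.684
```

```text
time: 23.5
tool_pos: [0.4388, 0.0173, 0.0648]
ee_rot: [3.14, -0.001, 1.684]
contact_force: [-0.9, -1.1, 5.5]
opening: 0.0287
t 23.5 pos [0.4388 0.0173 0.0648] rpy [ 3.1401 -0.0006  1.6838] lane [-0.1399  0.0235] F [-0.9408 -1.0857  5.5114] op 0.028680352539097315
shift [ 0.0009 -0.0121  0.0008] turn [ 0.0015 -0.0006 -0.0002]
```

```bash
python3 -m creep '[[0,0,0,0,-0.005,0,0.1],[0,0,0,0,-0.005,0,0.1],[0,0,0,0,-0.004,0,0.1],[0,0,0,0,0,0,0.1]]'
python3 w.py -0.152 0.0012 0.064 1.684
```

```text
time: 23.9
tool_pos: [0.4286, 0.0162, 0.0649]
ee_rot: [3.131, -0.002, 1.684]
contact_force: [9.1, 1.9, -7.2]
opening: 0.0285
t 23.9 pos [0.4286 0.0162 0.0649] rpy [ 3.1315 -0.0021  1.6838] lane [-0.1502  0.0237] F [ 9.0628  1.9257 -7.1552] op 0.0284861824623131
shift [-0.0225 -0.0018  0.0009] turn [ 0.0101 -0.0021 -0.0002]
```

```bash
python3 -m creep '[[0,0,0,-0.005,-0.001,0,0.1],[0,0,0,-0.006,0,0,0.1],[0,0,0,-0.006,0,0,0.1],[0,0,0,-0.006,0,0,0.1],[0,0,0,0,0,0,0.1]]'
python3 w.py -0.0983 0.0012 0.064 1.684
```

```text
time: 24.4
tool_pos: [0.4308, -0.0069, 0.0649]
ee_rot: [3.131, -0.003, 1.683]
contact_force: [9.3, 1.3, -6.0]
opening: 0.0284
t 24.4 pos [ 0.4308 -0.0069  0.0649] rpy [ 3.1309 -0.0026  1.6832] lane [-0.1506  0.0004] F [ 9.2601  1.3161 -5.9553] op 0.028422810045287697
shift [0.0007 0.0523 0.0015] turn [ 0.0107 -0.0026 -0.0008]
```

Now I'll follow the spring forward to the closed position, then release.

```bash
python3 -m creep '[[0,0,0,0,0.006,0,0.1],[0,0,0,0,0.01,0,0.1],[0,0,0,0,0.01,0,0.1],[0,0,0,0,0.01,0,0.1],[0,0,0,0,0.01,0,0.1],[0,0,0,0,0.006,0,0.1],[0,0,0,0,0,0,0.1],[0,0,0,0,0,0,0.1]]'
python3 w.py -0.0983 0.0012 0.064 1.684
```

```text
time: 25.2
tool_pos: [0.4791, -0.0012, 0.0648]
ee_rot: [3.138, -0.001, 1.684]
contact_force: [4.7, 1.4, 2.5]
opening: 0.0286
t 25.2 pos [ 0.4791 -0.0012  0.0648] rpy [ 3.1382 -0.0012  1.6839] lane [-0.102   0.0007] F [4.7238 1.3521 2.5343] op 0.02856990303682509
shift [0.0005 0.0036 0.0009] turn [ 0.0034 -0.0012 -0.0001]
```

```bash
python3 -m creep '[[0,0,0,0,0.003,0,0.1],[0,0,0,0,0.001,0,0.1],[0,0,0,0,0,0,0.6],[0,0,0,0,0,0,1],[0,0,0,0,0,0,1],[0,0,0,0,0,0,1],[0,0,0,0,0,0,1],[0,0,0,0,0,0,1]]'
python3 -m creep '[[0,0,0,0,0,-0.02,1],[0,0,0,0,0,-0.03,1],[0,0,0,0,0,-0.04,1],[0,0,0,0,0,-0.04,1],[0,0,0,0,-0.02,-0.02,1],[0,0,0,-0.03,-0.02,0,1],[0,0,0,-0.04,-0.02,0,1],[0,0,0,-0.04,-0.02,0,1],[0,0,0,-0.04,-0.02,0,1],[0,0,0,0,0,0,1]]'
python3 -c "
from h import *
a=r.get_image('top')[160:330,150:430,::-1]
cv2.imwrite('pics/f1.png',cv2.resize(a,(798,484),interpolation=2))
s=r.read_state();print(s['time'],s['tool_pos'],s['contact_force'])"
```

```text
time: 26.0
tool_pos: [0.4813, -0.001, 0.0642]
ee_rot: [-3.142, -0.001, 1.684]
contact_force: [-0.3, 0.4, -0.4]
opening: 0.0852
time: 27.0
tool_pos: [0.3958, -0.1691, 0.2136]
ee_rot: [-3.139, 0.002, 1.67]
contact_force: [0.2, 0.3, 0.6]
opening: 0.0855
27.05 [ 0.3974691  -0.16498611  0.21382268] [-0.3907207   0.39892376 -1.04423718]
```

View pics/f1.png

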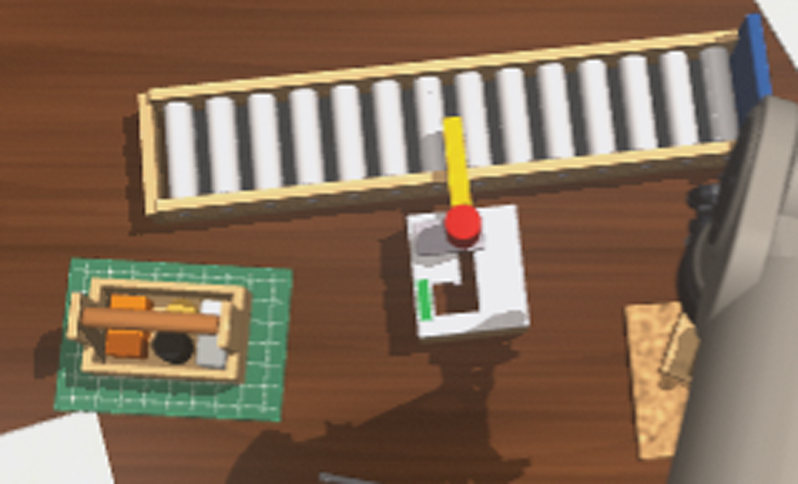

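```bash
python3 -c "
from h import *
b=ray('top',[(150+x/2.85,160+y/2.847) for x,y in((80,318),(219,324))],.106);e=b[0]-b[1]
print(b.mean(0),np.arctan2(-e[0],e[1]),'mat .4016 .2428 -.052')
k=ray('top',[(312.45,239.4),(312.67,239.33)],.114);print(k)
r.job_done()"
```

```text
[0.40344355 0.2430168  0.106     ] -0.04148335291192115 mat .4016 .2428 -.052
[[ 0.47824182 -0.00080671  0.114     ]
 [ 0.47840354 -0.00129925  0.114     ]]
the job is handed in; nothing more can be done
```

The job is done and handed in at about 27 s of the 64 s allowed; no verdict was reported.

I parked the knob in its notch and rolled the caddy, held by its bar, through the gate to the end stop. It touched the stop with about 8 N. I then lifted it off and set it down on the green mat with about 7 N of contact. Last, I freed the knob and followed it back to closed.

**Last checks, from the top camera:**
- **Caddy:** its centre is about 2 mm from the mat's centre, its long side is within about 0.01 rad of the mat's, and it looks upright.
- **Gate:** the knob is within about 0.5 mm of where it started, so the gate is closed.
- **Robot:** the arm is clear, with contact force near zero.

**What failed or disagreed:**
- **First knob grasp:** the gripper shut on top of the knob, pressing about 10 N. The real fingertips sit about 28 mm farther back along the tool than the stated geometry. I corrected the height from the wrist image and the force, and the later grasps held at 28.5 mm on the knob and 15 mm on the bar.
- **Calibration:** the top and wrist cameras disagreed by about 3 mm on the knob's position, so I worked from a value between them.
- **Bystanders:** I carried the caddy high past them and felt no contact. The final crop shows only part of the gear model and none of the bottle, mug or blue caddy, so I did not measure their positions again.
- **Pictures:** I viewed 11, one over the budget of 10.

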